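# Tuck the loose template under the sprung arm of its holder

## Robot

A 6-joint arm with a two-finger parallel gripper is mounted at the origin on a cart in front of the work surface, level with it; the furniture and walls round the work are solid. World frame = base frame: x ahead of the robot, y to its left, z up, the work surface at z = 0. Lengths are in m, angles in rad, forces in N, time in s.
With the tool pointing down it reaches from about 0.35 to 0.975 m from the base axis. Payload 4.9 kg.
Tool frame: the origin (TCP) lies at the very end of the fingers, on their centre line; the grasp point (between the pads) lies 19 mm behind it; z points along the fingers, x is the direction in which the jaws open and shut, and the axes are right-handed (so a half turn about z gives the same grasp; the last joint's range is limited). The gripper opens to 85 mm and grips with 20 to 120 N. Pads are 22 mm wide; open, the fingers measure 114 mm over their backs; the gripper's body (76 mm by 85 mm) begins 54 mm behind the grasp point. The pads swing forward as they close: fully open they stand 13 mm farther back than shut.
Start: joints at [-1.264, 0.053, 1.613, -0, 1.476, -0.119], TCP at [0.258, -0.569, 0.231] pointing down, gripper open.
Joint ranges: [-3.01, 3.01], [-1.01, 2.22], [0.06, 2.58], [-1.02, 4.17], [0.09, 2.62], [-3.14, 3.14]. Speed limits (rad/s): [2.57, 2.57, 3.14, 3.14, 3.14, 3.14].

## Interface

Orientations are given as a unit quaternion [w, x, y, z].
In Python, from plant import manip, imaging gives the robot as it stands.
- The arm moves only by the shell command python3 -m pendant 'ROWS'. ROWS is JSON, a list that holds one entry, the list of rows, each a list of 7 numbers: the turn, a rotation vector about the world's x, y, z in units of pi rad (1.0 is pi rad), then the shift along the world's x, y, z in units of 250 mm (1.0 is 250 mm), then the opening, from 0 (shut) to 1 (fully open). In form: [[[ax, ay, az, tx, ty, tz, claw], ...]]. A call has 1 to 20 rows; each row shifts and turns the commanded pose from where the row before left it; what a row does not reach is not made up. A row lasts 1/8 s, in which the tool goes at most 62.5 mm and 10.7 degrees, less where a joint would pass 70% of its speed; a pose out of reach is approached as far as the arm can. A call with a number of a shift or a turn outside -1 to 1 is refused whole. A call with a gripper value outside its range is refused whole. The fingers move at their own pace and stop on an object; the grip force is fixed at half the most. Time passes only in rows, so rows that do not move let the fingers close. It gives the time, the measured TCP pose, the force and the opening at its end, in the units of the state.
- manip.state(): the state, without advancing time (a new reading comes with each control period).
- imaging.grab_frame(name): name is "scene" or "top" or "wrist"; returns a dict with "frame" (420x560x3 uint8, blue, green, red), "mtx" (3x3 intrinsics, pixels), "world_to_cam" (4x4, takes a point from world to camera coordinates). Camera axes: x right, y down, z forward; pixel columns grow to the right and rows downward; lengths in m; the calibration is good to about 2 mm. The wrist camera is an equidistant fisheye: a pixel r from the principal point sees the ray r / f radians off the axis. A picture is of the moment at which its call begins. There is no depth.
- manip.job_done(): hands the job in, once; it reports no verdict.
The state is a dict: "time": time; "joint_pos": joint angles; "joint_vel": joint speeds; "joint_efforts": joint torques, N m; "tool_pos": TCP position; "tool_rot": TCP orientation; "contact_force": force on the tool from outside, world axes, zero at the start; "ft_torque": the same for the moment, N m; "gripper_width": opening from 0.0 (shut) to 1.0 (fully open).
Only numpy, scipy, OpenCV 4.12 (cv2) and the standard library are available. Lean on these libraries where they do the work, as an engineer would, in place of code of your own. Each camera call takes 0.05 s, during which the arm holds its last target. There are 200 camera calls.

## Task

First clear the way: lay the spanner that lies across the loose yellow-ended template, and the ring gauge that stands on the holder's feed table, flat on the bench. Then put the template on the feed table and slide it, plain end first, under the upturned nose of the sprung arm until it is fully home against the end stop on top of the pile, with the arm pressing on it and its yellow end towards the feed table. The template itself must lift the arm: keep the gripper off the arm, and leave the other things on the bench where they are.

Things in the scene. Friction and masses are not known exactly. Their poses are not given: they have to be found in the camera images.
- holder: Template holder, fixed to the bench, 270 x 120 mm, blue with a dark steel feed table. Origin on the bench at the mouth of the bay, on the centre line; x points in the sliding direction (feed table to end stop), z up. The bay runs from x 0 to 104 mm, floor at z 18 mm; the pile of two templates lies in it, its top at z 34 mm. Pivot ears at the back end at x 147 mm, z 64 mm.
- feed_table (a point): Middle of the feed table's top, at x -60, y 0, z 35 mm of the holder. The table is flat, 120 mm along x and 120 mm across, without walls; its top is 1 mm above the pile.
- end_stop (a point): Foot point of the end stop's face, on the centre line at x 104, z 35 mm of the holder; the stop's top is at z 44 mm. A template fully home has its middle at holder x 54, y 0, its yellow end at x 4. Side rails 60 mm apart (y -30 to 30 mm, up to z 43 mm) run from x 24 mm on; flared guides before them open to 90 mm apart at x 0.
- presser: The holder's sprung steel arm, with a red toe and upturned nose 34 mm wide. Origin on its hinge (holder x 137, y 0, z 52 mm). It presses the pile down with about 3 N at x 55 mm; the nose slopes up to its tip at about x 22, z 49 mm, so a plate pushed in along the table (5 to 15 N) lifts it. At rest nothing of it is above z 64 mm. The robot must not touch it.
- template: Loose steel template, a flat plate 100 x 56 x 8 mm, 160 g, with a yellow-painted end. Origin in the middle of its underside; x along its length, the yellow end at x -50 mm, the plain end (goes in first) at x +50 mm; z up. Lies flat on the bench at the start, with the spanner across it.
- yellow_end (a point): Middle of the template's yellow end face, at half its thickness.
- pile_low: Lower template of the pile in the holder, 100 x 56 x 8 mm with a grey end; origin in the middle of its underside, x along its length. Stays in the bay.
- pile_top: Upper template of the pile, the same, on the lower one, under the arm's toe. Stays in the bay.
- ring_gauge: Steel ring gauge, a round disc 44 mm in diameter, 14 mm high, standing flat on the feed table at the start. Origin in the middle of its underside.
- spanner: Steel combination spanner, 26 x 171 x 8 mm, 110 g, lying flat across the template at the start. Origin in the middle of its underside; length along its y axis (ends at y -85 and +85 mm); shank x -7 to +4 mm, 6 mm thick, between the heads at y -54 and +62 mm.
- v_block: Grey V block, 44 x 60 x 42 mm (x, y, z). Bystander; origin in the middle of its underside.
- pin_jar: Glass jar with a teal lid, 56 mm across, 74 mm high. Bystander; origin in the middle of its underside.
- wood_wedge: Wooden wedge, 32 x 90 x 22 mm. Bystander; origin in the middle of its underside, length along y.
- glue_bottle: White bottle with an orange cap, 44 mm across, 148 mm high. Fixed bystander; origin in the middle of its underside.
- iron_head: Black golf iron head, 93 x 125 x 20 mm. Fixed bystander; origin in the middle of its underside.
- black_tape: Roll of black tape, 59 mm across, 19 mm high. Fixed bystander; origin in the middle of its underside.
- marker: Black and white marker pen, 17 x 135 x 16 mm. Fixed bystander; origin in the middle of its underside, length along y.
- mallet: Mallet with a wooden handle, 70 x 264 x 47 mm, at the left. Bystander, fixed; origin in the middle of its underside, length along y.

How it is judged:
On the way:
1. the spanner and the ring gauge lie flat on the bench, at rest (height (world z) of each of ring_gauge, spanner below 0.006 m and angle between each of ring_gauge, spanner's own z axis and vertical below 0.15 rad and linear speed of each of ring_gauge, spanner below 0.02 m/s), for 0.2 s.
At the end, for the whole second after the job is handed in: Template on the pile, plain end within 8 mm of the end stop, centred to 5 mm and straight to 0.1 rad, yellow end to the feed table, at rest, arm pressing on it (over 1 N); both pile templates still in the bay; spanner and ring gauge flat on the bench (within 0.15 rad) (x of template in the frame of holder between 0.046 and 0.06 m and y of template in the frame of holder between -0.005 and 0.005 m and z of template in the frame of holder between 0.03 and 0.039 m and x of yellow_end in the frame of holder below 0.02 m and angle between the x axis of template and the x axis of holder, either way round below 0.1 rad and contact force between template and presser above 1 N and linear speed of template below 0.02 m/s and x of pile_low in the frame of holder between 0.044 and 0.06 m and x of pile_top in the frame of holder between 0.044 and 0.06 m and z of pile_low in the frame of holder between 0.014 and 0.022 m and z of pile_top in the frame of holder between 0.022 and 0.03 m and height (world z) of each of ring_gauge, spanner below 0.006 m and angle between each of ring_gauge, spanner's own z axis and vertical below 0.15 rad); the robot touches nothing.
It fails at once if the gripper or robot touches the sprung arm (over 1 N) (contact force between any of the fingers, the arm and presser above 1 N).
It fails at once if a bystander is moved by more than 30 mm (distance of any of v_block, pin_jar, wood_wedge from where it was at the start of the episode above 0.03 m).
It also fails if it takes over 70 s, if anything falls off the work surface, if the arm or the gripper's body presses on something with over 40 N, if the wrist force passes 120 N, or if a joint passes its speed limit or range.

## Working session

There is one attempt and no reset: what is moved stays moved. The work goes in short steps, Python scripts to look and compute and a shell command to move; the robot and the scene stay as the last step left them, time stands still between calls to the robot, and variables do not carry over. Pictures are saved under pics/ and viewed, about 8 in all and at most 12, crops included, and the job is handed in when it is done.

```bash
mkdir -p pics; ls; python3 - <<'E'
from plant import manip, imaging
import cv2,numpy as np
for n in ("scene","top"):
    d=imaging.grab_frame(n); cv2.imwrite(f"pics/{n}0.png",d["frame"]); np.savez(f"{n}0.npz",**d)
    print(n,np.round(d["mtx"],1).tolist(),np.round(d["world_to_cam"],3).tolist())
print(manip.state())
E
```

```text
pics
scene [[382.3, 0.0, 277.8], [0.0, 382.3, 206.1], [0.0, 0.0, 1.0]] [[0.647, -0.763, 0.002, -0.405], [-0.392, -0.334, -0.857, 0.322], [0.655, 0.553, -0.515, 0.948], [0.0, 0.0, 0.0, 1.0]]
top [[500.8, 0.0, 280.5], [0.0, 500.8, 209.3], [0.0, 0.0, 1.0]] [[0.01, -1.0, 0.012, -0.011], [-0.991, -0.011, -0.136, 0.626], [0.136, -0.01, -0.991, 1.593], [0.0, 0.0, 0.0, 1.0]]
{'time': 0.1, 'joint_pos': array([-1.26401586e+00,  5.33507233e-02,  1.61418361e+00, -8.70175958e-06,
        1.47599779e+00, -1.19033321e-01]), 'joint_vel': array([-0.00144106, -0.00016062, -0.00220592,  0.00022239,  0.00084561,
        0.00085051]), 'joint_efforts': array([ 9.73792908e-05, -3.94898951e+01, -3.71366358e+01, -1.11901190e-04,
        3.86871499e-03,  8.04359416e-06]), 'tool_pos': array([ 0.25796804, -0.56864655,  0.23013275]), 'tool_rot': array([-6.15076218e-04,  8.40553825e-01, -5.41727171e-01, -7.49724577e-04]), 'contact_force': array([ 0.10267068,  0.44942991, -0.44982861]), 'ft_torque': array([0.01952142, 0.0336901 , 0.00124692]), 'gripper_width': 0.998359222754581}
```

View pics/top0.png

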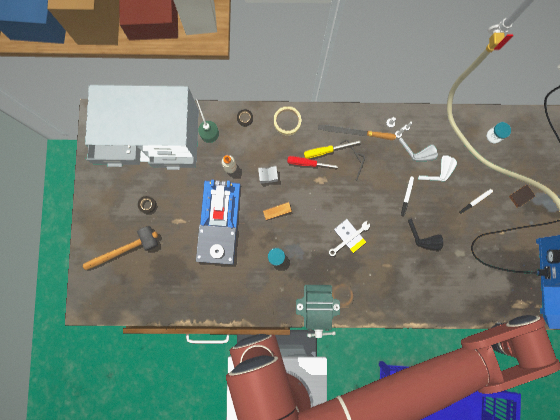

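View pics/scene0.png

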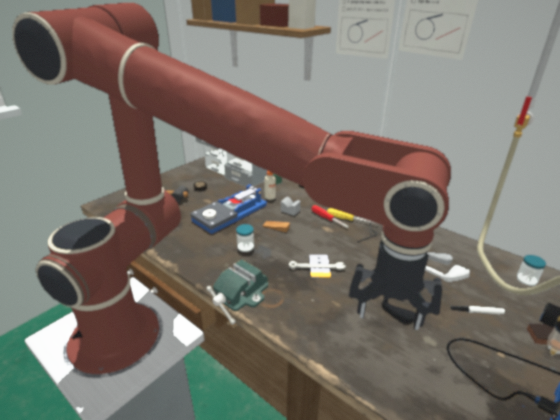

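The top view shows the holder at about (218,222) px, sliding direction up. The ring gauge is at (217,251), the template at (350,236) with its yellow end at lower right (357,243), and the spanner runs across it from (331,253) to (368,224). The jar is at (278,257), the wedge at (277,211) and the V block at (268,174).

```bash
cat > h.py <<'E'
import numpy as np, cv2
from plant import manip, imaging
from scipy.spatial.transform import Rotation as R
def ray(d,uv,wrist=False):
    K=d["mtx"]; T=d["world_to_cam"]; uv=np.atleast_2d(np.asarray(uv,float))
    a=np.c_[(uv[:,0]-K[0,2])/K[0,0],(uv[:,1]-K[1,2])/K[1,1]]
    if wrist:
        r=np.linalg.norm(a,axis=1,keepdims=True); v=np.c_[a*np.sinc(r/np.pi),np.cos(r)]
    else: v=np.c_[a,np.ones(len(a))]
    return -T[:3,:3].T@T[:3,3], v@T[:3,:3]
def plane(d,uv,z,wrist=False):
    c,v=ray(d,uv,wrist); return (c+v*((z-c[2])/v[:,2])[:,None])[:,:2]
def proj(d,P,wrist=True):
    K=d["mtx"];T=d["world_to_cam"];p=np.atleast_2d(P)@T[:3,:3].T+T[:3,3]
    rho=np.linalg.norm(p[:,:2],axis=1,keepdims=True)
    a=p[:,:2]/np.maximum(rho,1e-9)*np.arctan2(rho,p[:,2:]) if wrist else p[:,:2]/p[:,2:]
    return a*[K[0,0],K[1,1]]+K[:2,2]
def rectify(d,x0,x1,y0,y1,z,s):
    "orthophoto of plane z; image up=+x, left=+y, s px per m"
    W=int((y1-y0)*s);H=int((x1-x0)*s); j,i=np.meshgrid(np.arange(W),np.arange(H))
    P=np.c_[(x1-i.ravel()/s),(y1-j.ravel()/s),np.full(W*H,z)]
    m=proj(d,P).reshape(H,W,2).astype(np.float32)
    return cv2.remap(d["frame"],m[...,0],m[...,1],cv2.INTER_LINEAR)
def st():
    s=manip.state(); q=s["tool_rot"]; r=R.from_quat([*q[1:],q[0]])
    x=r.apply([1,0,0]);z=r.apply([0,0,1])
    print("t",round(s["time"],2),"tcp",np.round(s["tool_pos"],4),"jawdeg",round(np.degrees(np.arctan2(x[1],x[0])),2),"z",np.round(z,3),"F",np.round(s["contact_force"],1),"w",round(s["gripper_width"],3),"q",np.round(s["joint_pos"],2))
E
python3 - <<'E'
from h import *
d=dict(np.load("top0.npz"))
print("template,yel,span ends",plane(d,[[350,236],[357,243],[331,253],[368,224]],.008).round(3).tolist())
print("ring",plane(d,[[217,251]],.049).round(3).tolist())
print("jar,wedge,vb",plane(d,[[278,257],[277,211],[268,174]],.04).round(3).tolist())
f=d["frame"].astype(int);hsv=cv2.cvtColor(d["frame"],cv2.COLOR_BGR2HSV)
m=((hsv[...,0]>105)&(hsv[...,0]<125)&(hsv[...,1]>150)).astype(np.uint8);m[:, :190]=0;m[:,250:]=0;m[:170]=0;m[280:]=0
p=np.argwhere(m)[:,::-1].astype(np.float32);print("blue",cv2.minAreaRect(p),cv2.boxPoints(cv2.minAreaRect(p)).round(1).tolist())
print("holder",plane(d,[[217,222]],.03),plane(d,cv2.boxPoints(cv2.minAreaRect(p)),.03).round(3).tolist())
E
```

```text
template,yel,span ends [[0.544, -0.237], [0.521, -0.26], [0.487, -0.173], [0.585, -0.297]]
ring [[0.488, 0.198]]
jar,wedge,vb [[0.471, 0.002], [0.621, 0.006], [0.743, 0.038]]
blue ((219.9706268310547, 203.3035888671875), (35.51152038574219, 45.047611236572266), 5.5275397300720215) [[200.10000610351562, 224.0], [204.5, 179.1999969482422], [239.8000030517578, 182.60000610351562], [235.5, 227.39999389648438]]
holder [[0.58329225 0.20259786]] [[0.576, 0.258], [0.726, 0.248], [0.715, 0.131], [0.566, 0.142]]
```

```bash
python3 -m pendant '[[[0,0,-0.053,0.12,0.165,0.035,1],[0,0,-0.053,0.12,0.165,0.035,1],[0,0,-0.053,0.12,0.165,0.035,1],[0,0,-0.053,0.12,0.165,0.035,1],[0,0,-0.053,0.12,0.165,0.035,1],[0,0,-0.053,0.12,0.165,0.035,1],[0,0,-0.053,0.12,0.165,0.035,1],[0,0,-0.053,0.12,0.165,0.035,1],[0,0,0,0,0,0,1],[0,0,0,0,0,0,1]]]'; python3 - <<'E'
from h import *
st(); d=imaging.grab_frame("wrist"); np.savez("w1.npz",**d)
print(d["mtx"].round(1).tolist(), d["world_to_cam"].round(3).tolist())
o=rectify(d,.40,.70,-.42,-.05,.008,2000); cv2.imwrite("pics/w1o.png",o)
cv2.imwrite("pics/w1.png",d["frame"])
E
```

```text
time: 1.35
tool_pos: [0.4978, -0.2393, 0.3006]
tool_rot: [-0.001, -0.327, 0.945, 0.0]
contact_force: [-0.4, -0.1, 0.2]
gripper_width: 1.002
t 1.35 tcp [ 0.4978 -0.2393  0.3006] jawdeg -141.84 z [-0.001  0.    -1.   ] F [-0.4 -0.1  0.2] w 1.002 q [-0.58 -0.15  1.7  -0.    1.6   1.89]
[[325.2, 0.0, 281.2], [0.0, 325.2, 205.1], [0.0, 0.0, 1.0]] [[-0.787, -0.618, 0.001, 0.243], [-0.588, 0.749, 0.307, 0.412], [-0.19, 0.24, -0.952, 0.598], [0.0, 0.0, 0.0, 1.0]]
```

View pics/w1o.png

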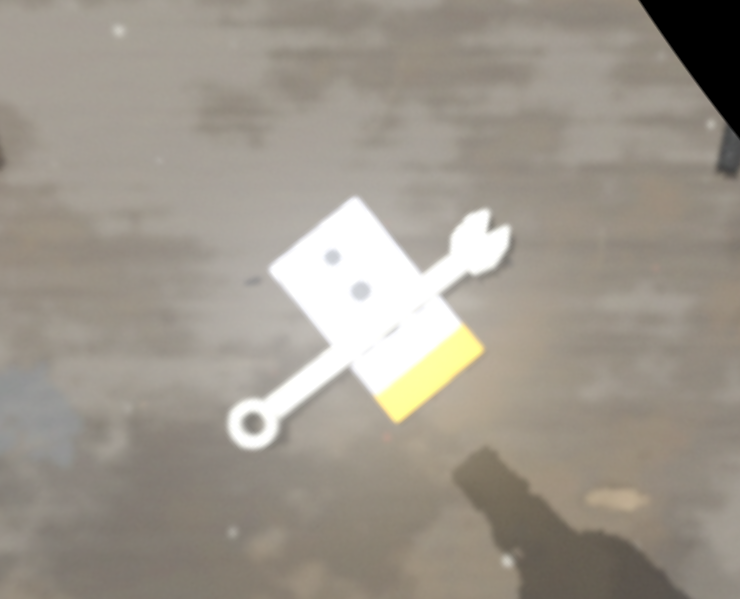

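The orthophoto (2000 px/m, top-left = x .70, y -.05, plane z 8 mm) shows the template corners at (355,197), (270,268), (396,423) and (485,348). That puts its centre at (.5455,-.238) with the axis at 39.9°. The spanner runs from ring (253,424) to jaw (480,240). I'll grip the spanner's shank beside the template at (.514,-.210).

```bash
python3 -m pendant '[[[0,0,0.005,0.017,0.03,-0.22,1],[0,0,0,0.017,0.029,-0.22,1],[0,0,0,0.017,0.029,-0.22,1],[0,0,0,0.016,0.029,-0.22,1],[0,0,0,0,0,-0.18,1],[0,0,0,0,0,-0.08,1],[0,0,0,0,0,-0.046,1],[0,0,0,0,0,0,0],[0,0,0,0,0,0,0],[0,0,0,0,0,0,0],[0,0,0,0,0,0,0],[0,0,0,0,0,0,0],[0,0,0,0,0,0,0]]]'; python3 -c "
from h import *
st()"
```

```text
time: 3.02
tool_pos: [0.5154, -0.2102, 0.0057]
tool_rot: [0.0, -0.334, 0.943, -0.0]
contact_force: [-1.8, 1.2, 6.6]
gripper_width: 0.103
t 3.02 tcp [ 0.5154 -0.2102  0.0057] jawdeg -141.02 z [ 0.001 -0.001 -1.   ] F [-1.8  1.2  6.6] w 0.103 q [-0.52  0.14  1.92 -0.    1.07  1.94]
```

```bash
python3 -m pendant '[[[0,0,0,0,0,0.06,0],[0,0,0,0,0,0.12,0],[0,0,0,0,0,0.12,0],[0,0,0,0.12,0.03,0,0],[0,0,0,0.12,0.03,0,0],[0,0,0,0.12,0.03,0,0],[0,0,0,0.12,0.03,0,0],[0,0,0,0,0,0,0],[0,0,0,0,0,0,0]]]'; python3 - <<'E'
from h import *
st(); d=imaging.grab_frame("wrist"); np.savez("w2.npz",**d)
cv2.imwrite("pics/w2.png",d["frame"])
E
```

```text
time: 4.15
tool_pos: [0.6342, -0.1798, 0.0795]
tool_rot: [-0.0, -0.334, 0.943, 0.0]
contact_force: [0.4, -0.5, -1.4]
gripper_width: 0.102
t 4.15 tcp [ 0.6342 -0.1798  0.0795] jawdeg -141.02 z [-0.001  0.    -1.   ] F [ 0.4 -0.5 -1.4] w 0.102 q [-0.39  0.26  1.64 -0.    1.24  2.07]
```

View pics/w2.png

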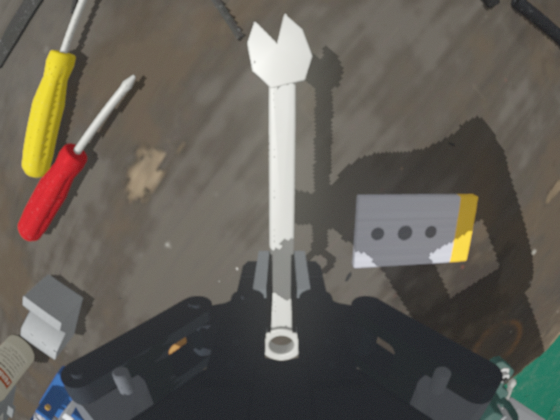

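The spanner is held level, jaw end at (282,55) px and ring end at (282,345). The template lies undisturbed at (415,230). I'll lower the spanner, open only partly so the fingers stay clear of the template, and lift.

```bash
python3 -m pendant '[[[0,0,0,0,0,-0.15,0],[0,0,0,0,0,-0.1,0],[0,0,0,0,0,-0.04,0],[0,0,0,0,0,-0.02,0],[0,0,0,0,0,0,0],[0,0,0,0,0,0,0.35],[0,0,0,0,0,0,0.35],[0,0,0,0,0,0,0.35],[0,0,0,0,0,0.04,0.35],[0,0,0,0,0,0.1,0.35],[0,0,0,0,0,0.24,0.35],[0,0,0,0,0,0.24,1],[0,0,0.055,-0.2,0.15,0.2,1],[0,0,0.055,-0.2,0.15,0.1,1],[0,0,0.055,-0.1,0.18,0,1],[0,0,0.055,-0.1,0.18,0,1],[0,0,0,0,0.18,0,1],[0,0,0,0,0.18,0,1],[0,0,0,0,0.1,0,1],[0,0,0,0,0,0,1]]]'; python3 - <<'E'
from h import *
st(); d=imaging.grab_frame("wrist"); np.savez("w3.npz",**d)
cv2.imwrite("pics/w3.png",d["frame"])
E
```

```text
time: 6.7
tool_pos: [0.4993, 0.0905, 0.2203]
tool_rot: [0.0, -0.634, 0.773, -0.0]
contact_force: [0.2, -0.3, -0.1]
gripper_width: 0.999
t 6.7 tcp [0.4993 0.0905 0.2203] jawdeg -101.25 z [ 0.001 -0.    -1.   ] F [ 0.2 -0.3 -0.1] w 0.999 q [ 0.03 -0.23  1.89 -0.    1.47  1.8 ]
```

View pics/w3.png

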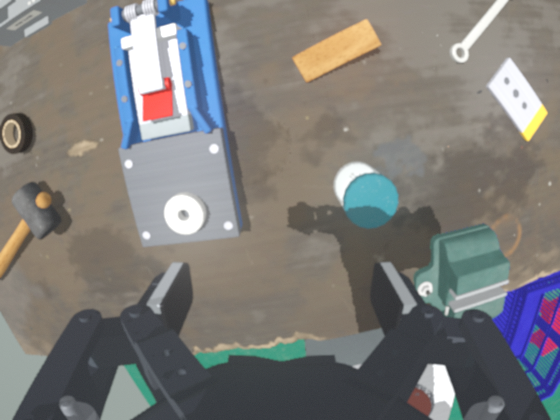

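The spanner lies on the bench (ring at (460,53)), the template is at (518,98), and the feed table's corners are near (121,150), (221,130), (240,235) and (143,245). The ring gauge is at (186,214). Next I'll measure the holder and ring gauge from an orthophoto of the table plane.

```bash
python3 - <<'E'
from h import *
d=dict(np.load("w3.npz"))
c=-d["world_to_cam"][:3,:3].T@d["world_to_cam"][:3,3]; print("cam",c.round(3))
print("table corners",plane(d,[[121,150],[221,130],[240,235],[143,245]],.035,True).round(4).tolist())
hsv=cv2.cvtColor(d["frame"],cv2.COLOR_BGR2HSV)
m=((hsv[...,1]<40)&(hsv[...,2]>190)).astype(np.uint8);r=np.zeros_like(m);r[185:240,160:212]=1
cs,_=cv2.findContours(m*r,cv2.RETR_EXTERNAL,cv2.CHAIN_APPROX_NONE)
k=max(cs,key=cv2.contourArea); e=cv2.minEnclosingCircle(plane(d,k[:,0],.049,True).astype(np.float32)); print("ring",e)
o=rectify(d,.42,.74,.12,.28,.035,1800); cv2.imwrite("pics/w3o.png",o); print(o.shape)
E
```

```text
cam [0.576 0.074 0.362]
table corners [[0.5702, 0.2545], [0.5636, 0.1385], [0.4485, 0.1454], [0.4568, 0.2641]]
ring ((0.4887877106666565, 0.19688823819160461), 0.02417016215622425)
(576, 288, 3)
```

View pics/w3o.png

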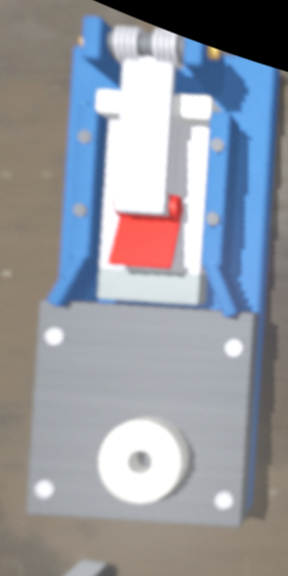

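```bash
python3 -m pendant '[[[0,0,0,-0.015,0.15,-0.1,1],[0,0,0,-0.015,0.15,-0.15,1],[0,0,0,-0.015,0.13,-0.15,1],[0,0,0,0,0,-0.15,1],[0,0,0,0,0,-0.1,1],[0,0,0,0,0,-0.05,1],[0,0,0,0,0,-0.02,1],[0,0,0,0,0,0,1],[0,0,0,0,0,0,0],[0,0,0,0,0,0,0],[0,0,0,0,0,0,0],[0,0,0,0,0,0,0],[0,0,0,0,0,0,0]]]'; python3 - <<'E'
from h import *
st(); d=imaging.grab_frame("wrist"); np.savez("w4.npz",**d)
cv2.imwrite("pics/w4.png",d["frame"])
E
```

```text
time: 8.38
tool_pos: [0.4891, 0.197, 0.041]
tool_rot: [0.001, -0.633, 0.774, -0.0]
contact_force: [-1.7, -0.2, 5.3]
gripper_width: 0.469
t 8.38 tcp [0.4891 0.197  0.041 ] jawdeg -101.41 z [ 0.002  0.    -1.   ] F [-1.7 -0.2  5.3] w 0.469 q [ 0.24  0.02  1.99 -0.    1.13  2.01]
```

```bash
python3 -m pendant '[[[0,0,0,0,0,0.06,0],[0,0,0,0,0,0.14,0],[0,0,0,0,0,0.12,0],[0,0,0,-0.119,-0.149,0,0],[0,0,0,-0.119,-0.149,0,0],[0,0,0,-0.119,-0.149,0,0],[0,0,0,0,0,-0.2,0],[0,0,0,0,0,-0.15,0],[0,0,0,0,0,-0.07,0],[0,0,0,0,0,-0.03,0],[0,0,0,0,0,0,0],[0,0,0,0,0,0,0]]]'; python3 -c "
from h import *
st()"
```

```text
time: 9.93
tool_pos: [0.3999, 0.085, 0.0082]
tool_rot: [0.001, -0.633, 0.774, -0.001]
contact_force: [0.4, -0.1, -1.3]
gripper_width: 0.463
t 9.93 tcp [0.3999 0.085  0.0082] jawdeg -101.42 z [ 0.002  0.    -1.   ] F [ 0.4 -0.1 -1.3] w 0.463 q [ 0.03 -0.23  2.28 -0.    1.09  1.8 ]
```

```bash
python3 -m pendant '[[[0,0,0,0,0,-0.005,0],[0,0,0,0,0,0,1],[0,0,0,0,0,0,1],[0,0,0,0,0,0,1],[0,0,0,0,0,0,1],[0,0,0,0,0,0.1,1],[0,0,0,0,0,0.2,1],[0,0,0,0,0,0.2,1],[0,0,0,0,0,0.18,1],[0,0,0.0475,0.07,-0.197,0,1],[0,0,0.0475,0.07,-0.197,0,1],[0,0,0.0475,0.07,-0.197,0,1],[0,0,0.0475,0.07,-0.197,0,1],[0,0,0.0475,0.07,-0.197,0,1],[0,0,0.0475,0.07,-0.197,0,1],[0,0,0,0.06,-0.198,0,1],[0,0,0,0,0,0,1],[0,0,0,0,0,0,1]]]'; python3 - <<'E'
from h import *
st(); d=imaging.grab_frame("wrist"); np.savez("w5.npz",**d)
o=rectify(d,.40,.70,-.42,-.05,.008,2000); cv2.imwrite("pics/w5o.png",o)
E
```

```text
time: 12.18
tool_pos: [0.5186, -0.2596, 0.1753]
tool_rot: [-0.0, 0.906, -0.424, -0.001]
contact_force: [0.1, 0.2, -0.6]
gripper_width: 0.999
t 12.18 tcp [ 0.5186 -0.2596  0.1753] jawdeg -50.14 z [-0.001  0.001 -1.   ] F [ 0.1  0.2 -0.6] w 0.999 q [-0.59 -0.01  1.77  0.    1.38  0.28]
```

View pics/w5o.png

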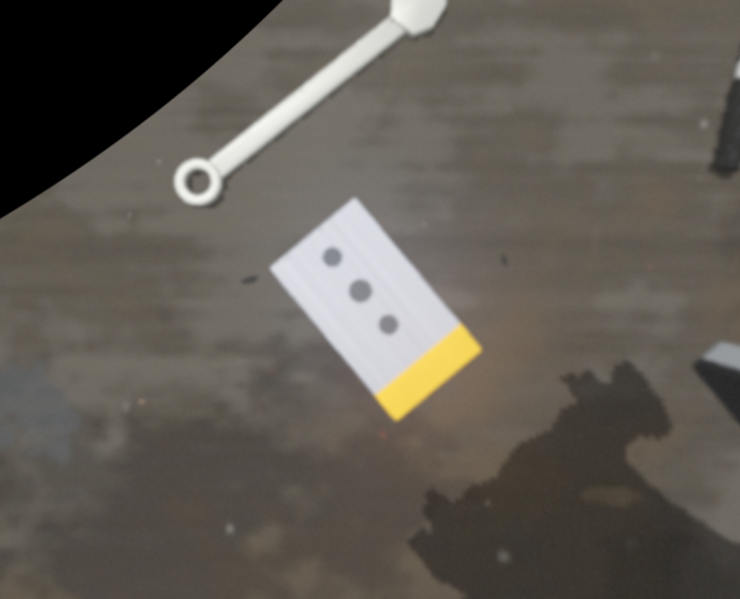

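The template has not moved: centre (.5456,-.2379), axis 39.9°. The spanner lies clear of it. The tool is over the grip point (34 mm towards yellow), so I'll descend and grip.

```bash
python3 -m pendant '[[[0,0,0,0,0,-0.2,1],[0,0,0,0,0,-0.2,1],[0,0,0,0,0,-0.17,1],[0,0,0,0,0,-0.08,1],[0,0,0,0,0,-0.04,1],[0,0,0,0,0,0,1],[0,0,0,0,0,0,0],[0,0,0,0,0,0,0],[0,0,0,0,0,0,0],[0,0,0,0,0,0,0],[0,0,0,0,0,0,0]]]'; python3 -c "
from h import *
st()"; python3 -m pendant '[[[0,0,0,0,0,0.06,0],[0,0,0,0,0,0.2,0],[0,0,0,0,0,0.2,0],[0,0,0,0,0,0.2,0],[0,0,0,0,0,0,0],[0,0,0,0,0,0,0]]]'; python3 -c "
from h import *
st()"
```

```text
time: 13.6
tool_pos: [0.5219, -0.2617, 0.008]
tool_rot: [0.0, 0.906, -0.424, 0.003]
contact_force: [-2.6, 3.2, 14.9]
gripper_width: 0.001
t 13.6 tcp [ 0.5219 -0.2617  0.008 ] jawdeg -50.13 z [ 0.006 -0.003 -1.   ] F [-2.6  3.2 14.9] w 0.001 q [-0.59  0.19  1.86  0.    1.08  0.28]
time: 14.35
tool_pos: [0.5187, -0.26, 0.1683]
tool_rot: [0.0, 0.906, -0.424, 0.0]
contact_force: [-0.6, 0.5, -0.5]
gripper_width: -0.001
t 14.35 tcp [ 0.5187 -0.26    0.1683] jawdeg -50.13 z [ 0. -0. -1.] F [-0.6  0.5 -0.5] w -0.001 q [-0.59 -0.01  1.78 -0.    1.37  0.28]
```

The fingers slid over the top: open pads stand back, so the TCP must go lower. I'll check the template numerically before retrying.

```bash
cat > tm.py <<'E'
from h import *
st(); d=imaging.grab_frame("wrist"); np.savez("w6.npz",**d)
o=rectify(d,.40,.70,-.42,-.05,.008,2000); cv2.imwrite("pics/w6o.png",o)
hsv=cv2.cvtColor(o,cv2.COLOR_BGR2HSV)
y=((hsv[...,0]>18)&(hsv[...,0]<32)&(hsv[...,1]>120)&(hsv[...,2]>150))
w=((hsv[...,1]<40)&(hsv[...,2]>160))
for n,m in (("yel",y),("all",y|w)):
    m=cv2.morphologyEx(m.astype(np.uint8),cv2.MORPH_CLOSE,np.ones((15,15)))
    for k in cv2.findContours(m,cv2.RETR_EXTERNAL,cv2.CHAIN_APPROX_NONE)[0]:
        if cv2.contourArea(k)>1500:
            (j,i),s,a=cv2.minAreaRect(k); print(n,"x",round(.70-i/2000,4),"y",round(-.05-j/2000,4),np.round(np.array(s)/2,1),round(a,1))
E
python3 tm.py
```

```text
t 14.35 tcp [ 0.5187 -0.26    0.1683] jawdeg -50.13 z [ 0. -0. -1.] F [-0.6  0.5 -0.5] w -0.001 q [-0.59 -0.01  1.78 -0.    1.37  0.28]
yel x 0.5132 y -0.2646 [16.9 57.5] 50.3
all x 0.5455 y -0.2377 [100.9  57.5] 50.1
all x 0.6534 y -0.2041 [ 23.4 165.1] 51.7
```

```bash
python3 -m pendant '[[[0,0,0,0,0,0,1],[0,0,0,0,0,0,1],[0,0,0,0,0,0,1],[0,0,0,0,0,-0.2,1],[0,0,0,0,0,-0.2,1],[0,0,0,0,0,-0.17,1],[0,0,0,0,0,-0.08,1],[0,0,0,0,0,-0.04,1],[0,0,0,0,0,0,1],[0,0,0,0,0,0,0],[0,0,0,0,0,0,0],[0,0,0,0,0,0,0],[0,0,0,0,0,0,0]]]'; python3 -c "
from h import *
st()"
```

```text
time: 16.02
tool_pos: [0.5204, -0.261, -0.002]
tool_rot: [0.0, 0.906, -0.424, 0.002]
contact_force: [-1.0, 1.1, 6.5]
gripper_width: 0.631
t 16.02 tcp [ 0.5204 -0.261  -0.002 ] jawdeg -50.12 z [ 0.003 -0.002 -1.   ] F [-1.   1.1  6.5] w 0.631 q [-0.59  0.21  1.87  0.    1.06  0.28]
```

```bash
python3 -m pendant '[[[0,0,0,0,0,0.06,0],[0,0,0,0,0,0.15,0],[0,0,0,0,0,0.16,0],[0,0,0,0,0,0.16,0],[0,0,-0.0243,-0.016,0.186,0,0],[0,0,-0.0243,-0.016,0.186,0,0],[0,0,-0.0243,-0.016,0.186,0,0],[0,0,-0.0243,-0.016,0.186,0,0],[0,0,-0.0243,-0.016,0.186,0,0],[0,0,-0.0243,-0.016,0.186,0,0],[0,0,-0.0243,-0.016,0.186,0,0],[0,0,-0.0243,-0.016,0.186,0,0],[0,0,-0.0243,-0.016,0.186,0,0],[0,0,-0.0243,-0.016,0.182,0,0],[0,0,0,0,0,0,0],[0,0,0,0,0,0,0]]]'; python3 - <<'E'
from h import *
st(); d=imaging.grab_frame("wrist"); np.savez("w7.npz",**d)
cv2.imwrite("pics/w7.png",d["frame"])
E
```

```text
time: 18.02
tool_pos: [0.4786, 0.2036, 0.1284]
tool_rot: [-0.0, -0.683, 0.73, -0.0]
contact_force: [1.2, -1.2, -1.7]
gripper_width: 0.632
t 18.02 tcp [0.4786 0.2036 0.1284] jawdeg -93.81 z [-0.    -0.001 -1.   ] F [ 1.2 -1.2 -1.7] w 0.632 q [ 0.26 -0.11  1.95 -0.    1.3   1.9 ]
```

View pics/w7.png

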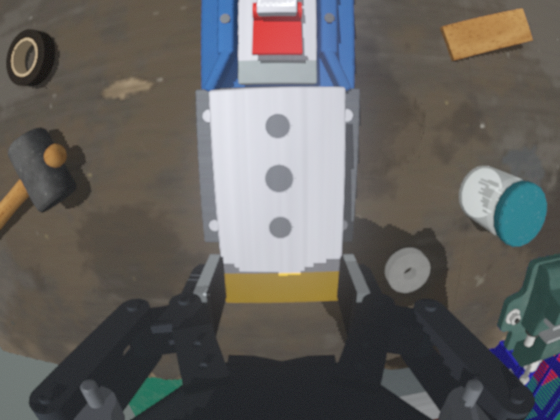

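The template is held straight over the holder (plain end at (213–345, 87) px), with the ring gauge flat on the bench at (407,270). I'll measure the table edges against the template.

```bash
python3 - <<'E'
from h import *
d=dict(np.load("w7.npz")); f=d["frame"]
t=np.radians(-3.8);u=np.array([np.cos(t),np.sin(t)]);v=np.array([-u[1],u[0]]);M=np.array([.5704,.1973])
def H(uv,z): p=plane(d,uv,z,True)-M; return np.c_[p@u,p@v].round(4).tolist()
print("plain corners",H([[213,87],[345,87]],.138)); print("yellow/white seam",H([[222,273],[342,273]],.138))
print("table corners",H([[197,91],[358,91],[206,241],[355,241]],.035))
print("guide/rails top outer",H([[202,88],[354,88]],.043))
print("pile rails inner",H([[240,82],[317,82]],.034))
c=f[70:260,180:380]; cv2.imwrite("pics/w7c.png",cv2.resize(c,None,fx=3.9,fy=3.1,interpolation=cv2.INTER_CUBIC))
s=manip.state()["tool_pos"][:2]-M; print("tcp in holder",s@u,s@v)
E
```

```text
plain corners [[-0.0056, 0.0264], [-0.0058, -0.0269]]
yellow/white seam [[-0.0893, 0.0268], [-0.0894, -0.0298]]
table corners [[-0.002, 0.0598], [-0.0024, -0.0567], [-0.1193, 0.0595], [-0.1194, -0.0606]]
guide/rails top outer [[-0.0005, 0.054], [-0.0008, -0.0519]]
pile rails inner [[0.0032, 0.0282], [0.003, -0.0268]]
tcp in holder -0.0917859628256374 -0.0002055988764078035
```

View pics/w7c.png

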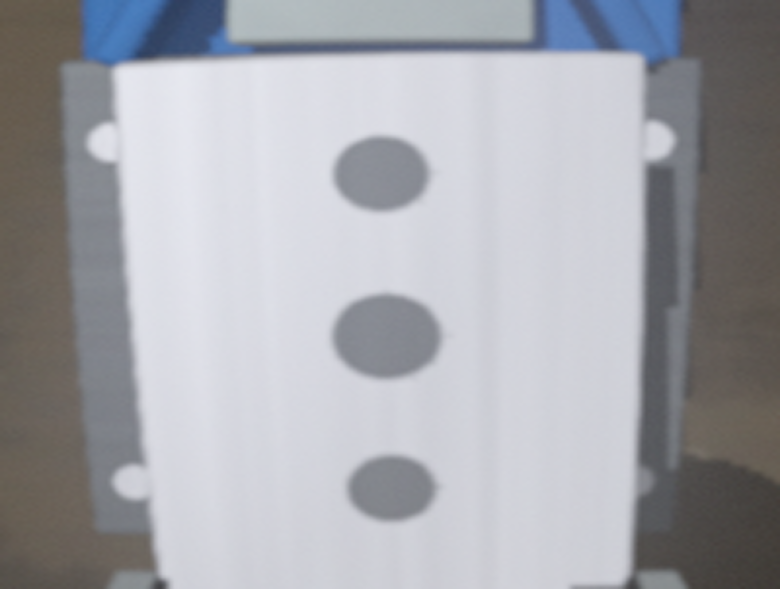

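```bash
python3 -m pendant '[[[0,0,0,0,0.004,-0.15,0],[0,0,0,0,0,-0.1,0],[0,0,0,0,0,-0.06,0],[0,0,0,0,0,-0.03,0],[0,0,0,0,0,-0.015,0],[0,0,0,0,0,-0.015,0],[0,0,0,0,0,0,0]]]'; python3 -c "
from h import *
st()"
```

```text
time: 18.95
tool_pos: [0.4791, 0.205, 0.0361]
tool_rot: [0.0, -0.683, 0.73, -0.0]
contact_force: [-0.1, 0.3, -2.0]
gripper_width: 0.632
t 18.95 tcp [0.4791 0.205  0.0361] jawdeg -93.86 z [ 0.  0. -1.] F [-0.1  0.3 -2. ] w 0.632 q [0.26 0.01 2.   0.   1.13 1.9 ]
```

```bash
python3 -m pendant '[[[0,0,0,0,0,-0.006,0],[0,0,0,0,0,0,0]]]'; python3 -m pendant '[[[0,0,0,0,0,0,0.85],[0,0,0,0,0,0,0.85],[0,0,0,0,0,0,0.85],[0,0,0,0,0,-0.007,0.85],[0,0,0,0,0,-0.007,0.85],[0,0,0,0,0,0,0.85]]]'; python3 - <<'E'
from h import *
st(); d=imaging.grab_frame("wrist"); np.savez("w8.npz",**d)
cv2.imwrite("pics/w8.png",d["frame"])
E
```

```text
time: 19.2
tool_pos: [0.479, 0.205, 0.0345]
tool_rot: [0.0, -0.683, 0.731, -0.0]
contact_force: [0.1, 0.5, -2.1]
gripper_width: 0.631
time: 19.95
tool_pos: [0.4787, 0.2049, 0.0305]
tool_rot: [-0.0, -0.683, 0.731, 0.0]
contact_force: [0.3, -0.8, -0.0]
gripper_width: 0.85
t 19.95 tcp [0.4787 0.2049 0.0305] jawdeg -93.86 z [-0.001 -0.    -1.   ] F [ 0.3 -0.8 -0. ] w 0.85 q [ 0.26  0.02  2.   -0.    1.12  1.9 ]
```

View pics/w8.png

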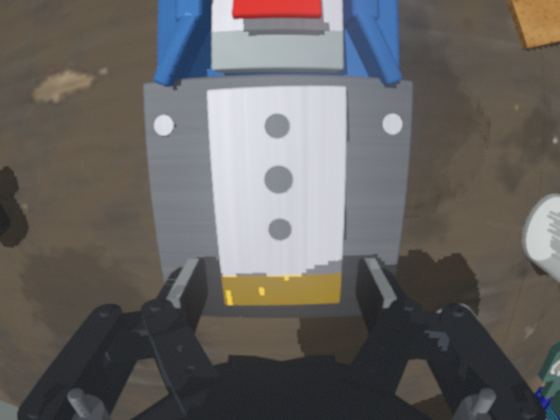

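The template lies flat on the table, plain end at (208–347, 88) px, straight with the holder and its yellow end towards the robot. I'll regrip and slide it in.

```bash
python3 -m pendant '[[[0,0,0,0,0,0,0],[0,0,0,0,0,0,0],[0,0,0,0,0,0,0],[0,0,0,0,0,0,0],[0,0,0,0.05,-0.0033,0,0],[0,0,0,0.05,-0.0033,0,0],[0,0,0,0.05,-0.0033,0,0],[0,0,0,0,0,0,0]]]'; python3 -c "
from h import *
st()"; python3 -m pendant '[[[0,0,0,0.04,-0.0027,0,0],[0,0,0,0.04,-0.0027,0,0],[0,0,0,0,0,0,0]]]'; python3 -c "
from h import *
st()"
```

```text
time: 21.0
tool_pos: [0.5171, 0.2026, 0.0314]
tool_rot: [0.0, -0.683, 0.731, 0.0]
contact_force: [-0.0, -0.2, 5.1]
gripper_width: 0.632
t 21.0 tcp [0.5171 0.2026 0.0314] jawdeg -93.88 z [ 0.  0. -1.] F [-0.  -0.2  5.1] w 0.632 q [0.24 0.1  1.92 0.   1.12 1.88]
time: 21.38
tool_pos: [0.5341, 0.2017, 0.0314]
tool_rot: [-0.003, -0.683, 0.731, 0.003]
contact_force: [-11.2, 0.3, 14.1]
gripper_width: 0.635
t 21.38 tcp [0.5341 0.2017 0.0314] jawdeg -93.87 z [-0.007  0.    -1.   ] F [-11.2   0.3  14.1] w 0.635 q [0.23 0.14 1.88 0.   1.13 1.87]
```

```bash
python3 -m pendant '[[[0,0,0,0.04,-0.0027,0,0],[0,0,0,0.04,-0.0027,0,0],[0,0,0,0,0,0,0]]]'; python3 - <<'E'
from h import *
st(); d=imaging.grab_frame("wrist"); np.savez("w9.npz",**d)
cv2.imwrite("pics/w9.png",d["frame"])
E
```

```text
time: 21.75
tool_pos: [0.5555, 0.2002, 0.0315]
tool_rot: [-0.001, -0.683, 0.731, 0.001]
contact_force: [-6.0, -0.1, 10.0]
gripper_width: 0.636
t 21.75 tcp [0.5555 0.2002 0.0315] jawdeg -93.86 z [-0.004  0.001 -1.   ] F [-6.  -0.1 10. ] w 0.636 q [0.22 0.18 1.83 0.   1.13 1.86]
```

View pics/w9.png

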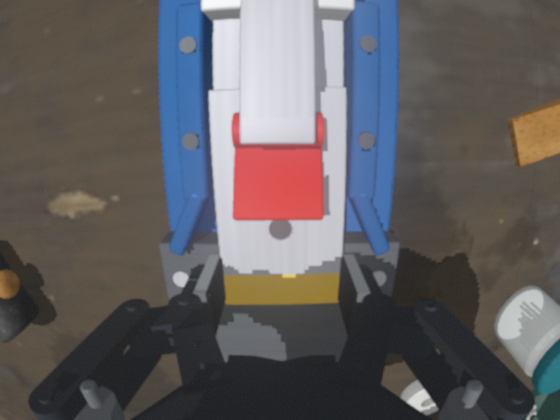

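The plate is under the red toe, centred between the rails (plain end at row 90, yellow end at row 303). Next I'll release, back off, shut the fingers and push the yellow end home.

```bash
python3 -m pendant '[[[0,0,0,0,0,0,0.85],[0,0,0,0,0,0,0.85],[0,0,0,0,0,0.06,0.85],[0,0,0,0,0,0.1,0.85],[0,0,0,-0.1,0.0067,0,0.85],[0,0,0,-0.1,0.0067,0,0],[0,0,0,0,0,0,0],[0,0,0,0,0,0,0],[0,0,0,0,0,0,0],[0,0,0,0,0,-0.09,0],[0,0,0,0,0,-0.04,0],[0,0,0,0,0,0,0]]]'; python3 - <<'E'
from h import *
st(); d=imaging.grab_frame("wrist"); np.savez("w10.npz",**d)
cv2.imwrite("pics/w10.png",d["frame"])
E
```

```text
time: 23.3
tool_pos: [0.5059, 0.2028, 0.0372]
tool_rot: [-0.001, -0.683, 0.731, 0.001]
contact_force: [0.6, -0.2, -0.4]
gripper_width: -0.001
t 23.3 tcp [0.5059 0.2028 0.0372] jawdeg -93.87 z [-0.002 -0.001 -1.   ] F [ 0.6 -0.2 -0.4] w -0.001 q [ 0.24  0.07  1.94 -0.    1.13  1.88]
```

View pics/w10.png

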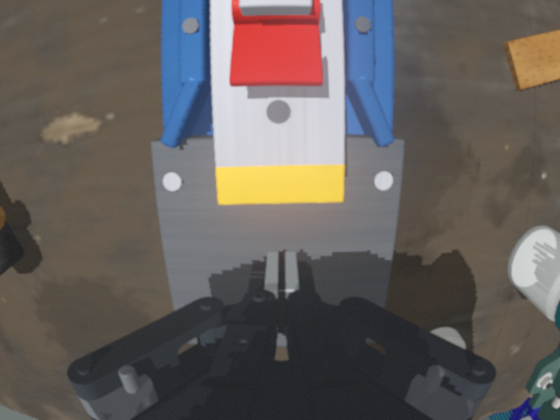

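The yellow end is exposed at (217–343, 203) px with the shut fingers centred behind it at (282,270). Pushing.

```bash
python3 -m pendant '[[[0,0,0,0.06,-0.004,0,0],[0,0,0,0.04,-0.0027,0,0],[0,0,0,0.04,-0.0027,0,0],[0,0,0,0.03,-0.002,0,0],[0,0,0,0.02,-0.0013,0,0],[0,0,0,0,0,0,0]]]'; python3 -c "
from h import *
st()"; python3 -m pendant '[[[0,0,0,0.016,-0.001,0,0],[0,0,0,0.012,-0.001,0,0],[0,0,0,0,0,0,0]]]'; python3 - <<'E'
from h import *
st(); d=imaging.grab_frame("wrist"); np.savez("w11.npz",**d)
cv2.imwrite("pics/w11.png",d["frame"])
E
```

```text
time: 24.1
tool_pos: [0.5538, 0.2001, 0.0385]
tool_rot: [-0.001, -0.683, 0.731, 0.001]
contact_force: [-4.5, -0.3, 3.4]
gripper_width: 0.002
t 24.1 tcp [0.5538 0.2001 0.0385] jawdeg -93.88 z [-0.003  0.    -1.   ] F [-4.5 -0.3  3.4] w 0.002 q [0.22 0.16 1.83 0.   1.14 1.86]
time: 24.48
tool_pos: [0.5604, 0.1995, 0.0382]
tool_rot: [-0.001, -0.683, 0.731, 0.001]
contact_force: [-5.0, 0.5, 1.8]
gripper_width: 0.001
t 24.48 tcp [0.5604 0.1995 0.0382] jawdeg -93.87 z [-0.003 -0.    -1.   ] F [-5.   0.5  1.8] w 0.001 q [0.22 0.18 1.82 0.   1.15 1.85]
```

```bash
for i in 1; do python3 -m pendant '[[[0,0,0,0.008,-0.0005,0,0],[0,0,0,0,0,0,0]]]'; done; python3 -m pendant '[[[0,0,0,0.006,-0.0004,0,0],[0,0,0,0,0,0,0]]]'; python3 - <<'E'
from h import *
st(); d=imaging.grab_frame("wrist"); np.savez("w11.npz",**d)
t=np.radians(-3.8);u=np.array([np.cos(t),np.sin(t)]);v=np.array([-u[1],u[0]]);M=np.array([.5704,.1973])
hsv=cv2.cvtColor(d["frame"],cv2.COLOR_BGR2HSV)
m=((hsv[...,0]>18)&(hsv[...,0]<32)&(hsv[...,1]>120)&(hsv[...,2]>90)).astype(np.uint8)
k=max(cv2.findContours(m,cv2.RETR_EXTERNAL,cv2.CHAIN_APPROX_NONE)[0],key=cv2.contourArea)
p=plane(d,k[:,0],.042,True)-M; p=np.c_[p@u,p@v].astype(np.float32); print(cv2.minAreaRect(p),p.min(0),p.max(0))
cv2.imwrite("pics/w11.png",d["frame"])
s=manip.state()["tool_pos"][:2]-M; print("tcp in holder",s@u,s@v)
E
```

```text
time: 24.78
tool_pos: [0.5623, 0.1993, 0.0382]
tool_rot: [-0.001, -0.683, 0.731, 0.001]
contact_force: [-5.8, -0.0, 2.4]
gripper_width: 0.003
time: 25.02
tool_pos: [0.5627, 0.1993, 0.0381]
tool_rot: [-0.002, -0.683, 0.731, 0.002]
contact_force: [-9.1, 0.3, 4.7]
gripper_width: -0.001
t 25.02 tcp [0.5627 0.1993 0.0381] jawdeg -93.86 z [-0.006 -0.    -1.   ] F [-9.1  0.3  4.7] w -0.001 q [0.22 0.18 1.81 0.   1.15 1.85]
((0.01188909076154232, 0.00022624246776103973), (0.016705000773072243, 0.05617668107151985), 1.442051649093628) [ 0.00377181 -0.02798551] [0.02092024 0.02819961]
tcp in holder -0.0077898205061745895 0.0015239534834935464
```

The force rises while the position stalls, and the yellow end measures x = 3.8 mm (home is 4). One more small push to confirm, then I'll back off and check.

```bash
python3 -m pendant '[[[0,0,0,0.008,-0.0005,0,0],[0,0,0,0,0,0,0],[0,0,0,-0.04,0.0027,0,0],[0,0,0,-0.15,0.01,0,0],[0,0,0,-0.1,0,0.2,0],[0,0,0,0,0,0.2,0],[0,0,0,0,0,0.2,0],[0,0,0,0,0,0,0],[0,0,0,0,0,0,0]]]'; python3 - <<'E'
from h import *
st(); d=imaging.grab_frame("wrist"); np.savez("w12.npz",**d)
t=np.radians(-3.8);u=np.array([np.cos(t),np.sin(t)]);v=np.array([-u[1],u[0]]);M=np.array([.5704,.1973])
hsv=cv2.cvtColor(d["frame"],cv2.COLOR_BGR2HSV)
m=((hsv[...,0]>18)&(hsv[...,0]<32)&(hsv[...,1]>120)&(hsv[...,2]>90)).astype(np.uint8)
k=max(cv2.findContours(m,cv2.RETR_EXTERNAL,cv2.CHAIN_APPROX_NONE)[0],key=cv2.contourArea)
p=plane(d,k[:,0],.042,True)-M; p=np.c_[p@u,p@v].astype(np.float32); print(cv2.minAreaRect(p),p.min(0),p.max(0))
cv2.imwrite("pics/w12.png",d["frame"])
t=imaging.grab_frame("top")["frame"][150:300,180:420]; cv2.imwrite("pics/t12.png",cv2.resize(t,None,fx=3,fy=3,interpolation=cv2.INTER_CUBIC))
E
```

```text
time: 26.2
tool_pos: [0.4943, 0.2021, 0.1883]
tool_rot: [0.0, -0.683, 0.731, -0.0]
contact_force: [-0.3, 0.0, -1.2]
gripper_width: 0.001
t 26.2 tcp [0.4943 0.2021 0.1883] jawdeg -93.88 z [ 0.001  0.    -1.   ] F [-0.3  0.  -1.2] w 0.001 q [ 0.25 -0.14  1.87 -0.    1.41  1.89]
((0.017234018072485924, 0.0019450075924396515), (0.022590436041355133, 0.0009048813371919096), 89.73176574707031) [ 0.01682631 -0.00935221] [0.01773934 0.01323798]
```

No picture views are left, so I'll check numerically.

```bash
python3 - <<'E'
from h import *
d=dict(np.load("w12.npz"))
t=np.radians(-3.8);u=np.array([np.cos(t),np.sin(t)]);v=np.array([-u[1],u[0]]);M=np.array([.5704,.1973])
hsv=cv2.cvtColor(d["frame"],cv2.COLOR_BGR2HSV)
def px(x,y,z): 
    return proj(d,[[*(M+x*u+y*v),z]])[0].round().astype(int)
for x in (-.02,-.005,0,.003,.006,.01,.014,.018,.022,.03):
    a=px(x,0.02,.042);b=px(x,-.02,.042); print(x,a,hsv[a[1],a[0]],b,hsv[b[1],b[0]])
m=((hsv[...,0]>15)&(hsv[...,0]<35)&(hsv[...,1]>60)&(hsv[...,2]>120)).astype(np.uint8)
for k in cv2.findContours(m,cv2.RETR_EXTERNAL,cv2.CHAIN_APPROX_NONE)[0]:
    if cv2.contourArea(k)>200:
        p=plane(d,k[:,0],.042,True)-M; p=np.c_[p@u,p@v].astype(np.float32); print(cv2.contourArea(k),cv2.minAreaRect(p))
m=((hsv[...,1]<60)&(hsv[...,2]>130)).astype(np.uint8)
P=np.array([.40,.085,.014]);c=proj(d,[P])[0];print("ring px",c)
for k in cv2.findContours(m,cv2.RETR_EXTERNAL,cv2.CHAIN_APPROX_NONE)[0]:
    if cv2.contourArea(k)>100 and np.linalg.norm(k[:,0].mean(0)-c)<40: print("ring",cv2.minEnclosingCircle(plane(d,k[:,0],.014,True).astype(np.float32)))
E
```

```text
-0.02 [257 130] [108   6 199] [302 129] [114   7 193]
-0.005 [256 113] [120   4 202] [302 113] [140   4 197]
0 [256 107] [117  38 179] [302 107] [123  28 182]
0.003 [256 104] [ 22  98 255] [302 104] [ 14  26 213]
0.006 [256 100] [ 30 103 255] [302 100] [ 30 106 255]
0.01 [256  96] [ 30 102 255] [302  96] [ 30 103 255]
0.014 [256  91] [ 30 101 255] [302  91] [ 30 101 255]
0.018 [256  87] [ 30  96 255] [302  87] [ 29 116 255]
0.022 [256  82] [  0   0 255] [302  82] [150   2 255]
0.03 [256  73] [  0   0 255] [302  73] [  0   0 255]
1391.0 ((-0.11003227531909943, 0.31113380193710327), (0.02525235526263714, 0.17085206508636475), 28.68004608154297)
275.0 ((-0.04188389331102371, 0.19215089082717896), (0.019506484270095825, 0.024851812049746513), 26.19853401184082)
1183.0 ((0.011422999203205109, 0.00026203691959381104), (0.017717352136969566, 0.055976636707782745), 0.5346369743347168)
2227.0 ((0.06110911816358566, -0.1720118373632431), (0.030429480597376823, 0.09470484405755997), 21.88738250732422)
ring px [388.84106131 258.3769586 ]
ring ((0.4011593163013458, 0.0864197239279747), 0.02638198435306549)
```

```bash
python3 -c "
from plant import manip
print(manip.job_done())"
```

```text
the job is handed in; nothing more can be done
None
```

The template is in the holder, fully home against the end stop with the arm's toe on it and its yellow end towards the feed table. I handed the job in at about 26 s.

**What I did:** I laid the spanner and the ring gauge on the bench, then set the template on the feed table. I slid it in gripped until it was under the toe, released it, and pushed it home from behind with shut fingers.

**Last checks:**
- **Position:** the yellow end measured at holder x of about 3–4 mm (4 mm is fully home). The template was off centre by about 0.3 mm and turned by about 0.5°, against my own measurement of the holder, which is good to about 2 mm.
- **Against the stop:** the pushing force rose from 5 to 9 N while the fingers stalled, as expected at the end stop. I added one more 2 mm push before backing off.
- **Arm:** sliding the template under it took up to 11 N, and it was seen resting on the template before the final push. The pressing force itself can't be measured.
- **Spanner and ring gauge:** the ring gauge was found on the bench where I put it in the last image. The spanner was last seen flat on the bench earlier, before the template was moved.
- **Pile:** I did not measure the two pile templates after the final push.
- **Robot:** it ended raised clear of everything, with about 1 N on the wrist sensor.

**What went wrong:**
- My first grip on the template failed because the fingers closed over its top with about 15 N. It had not moved, and a lower grip worked.
- In the last check, my first colour mask missed most of the yellow end because it was overexposed; a looser mask gave the figures above.
- My limit of 12 picture views was used up, so the last check was by numbers only.

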